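# Find the objective canister that rattles

## Task

Each of the three identical canisters in the aluminium rack holds a microscope objective screwed fast to its lid, but in one of them the objective has come off its thread and is loose inside. Lift them and shake or rock them gently, lid up, to feel which one has the loose piece; seat that one upright and fully home in the large well of the red service block, and leave the two sound ones seated in the rack. Set the canisters down without banging or forcing them, and leave everything else on the bench alone.

Things in the scene. Friction and masses are not known exactly. Their poses are not given: they have to be found in the camera images.
- canister_a_mid (a point): closed canister, upright cylinder 88 mm high, about 320 g (+-25): black body 54 mm in diameter (lower 60 mm) with a blue band, white ribbed screw lid 56 mm in diameter (upper 28 mm), good to grip by its side from above; 15 to 20 N of grip holds it. Point on its axis, half-way up (44 mm above its underside); z up through the lid. Stands in a rack well, lid top 96 mm above the table
- canister_b_mid (a point): a canister exactly like canister_a in size, looks and weight, its point at the same place. Which of the three holds the loose piece differs each time; that piece (loose_objective in the rules, hidden, pose not given) weighs about 220 g and slides sideways on the canister's floor, about 10 mm each way, when jerked, stopped short or leaned over 12 degrees
- canister_c_mid (a point): a canister exactly like canister_a in size, looks and weight, its point at the same place. In whichever of the three has it, the loose piece knocks on the wall and stays on that side once the canister is level and still: its shift from one side to the other changes the moment on a wrist at rest by about 0.04 N m; a sound canister changes nothing
- rack: fixed aluminium block 90 (x) by 300 (y) by 30 mm high with three round wells in a row along its y, 95 mm apart; origin at the centre of its underside
- rack_well1 (a point): centre of the floor of a rack well, at y = -95 mm of the rack; well 57 mm wide, 22 mm deep, its floor 8 mm above the table; z up
- rack_well2 (a point): centre of the floor of a rack well, at y = 0 mm of the rack; well 57 mm wide, 22 mm deep, its floor 8 mm above the table; z up
- rack_well3 (a point): centre of the floor of a rack well, at y = 95 mm of the rack; well 57 mm wide, 22 mm deep, its floor 8 mm above the table; z up
- service_well (a point): centre of the floor of the large empty well in the red service block: 56.4 mm wide, 22 mm deep, mouth bevelled 2 mm, its floor 8 mm above the table. The block is fixed, 120 (x) by 200 (y) by 30 mm high; the well is 45 mm to +y of its middle; point axes are the block's, z up
- oil_bottle: loose amber dropper bottle, 29 mm wide, 72 mm high, standing in the small well of the red service block, 100 mm from the large well; origin under its centre. Leave alone
- bare_objective: loose brass objective standing on the table, 32 mm wide, 50 mm high; origin under its centre. Leave alone
- eyepiece: loose black eyepiece standing on the table, 42 mm wide, 64 mm high; origin under its centre. Leave alone
- slide_box: blue slide box, 102 x 182 x 35 mm, on the table; origin under its centre. Leave alone
- tissue_box: white card box of lens tissue, 110 x 120 x 55 mm (paper to 83 mm); origin under its centre. Leave alone
- screwdriver: screwdriver 160 mm long lying on the table; origin under its middle. Leave alone
- air_blower: black rubber blower standing on its bulb, 56 mm wide, 115 mm high; origin under its centre. Leave alone
Mind the look-alikes: they are no part of the job. What is shaped like the part that bears canister_b_mid but pink or yellow is not meant.

How it is judged (in metres and radians):
At the end, for the whole second after the job is handed in: The canister with the loose objective stands upright in the large well of the red service block, down on its floor (within 3 mm; axis within 5 mm of the well's, tilt under 0.06 rad), and each of the other two stands likewise on the floor of a rack well, all three at rest (horizontal distance between loose_objective and service_well below 0.025 m and ((horizontal distance between canister_a_mid and service_well below 0.005 m and z of canister_a_mid in the frame of service_well below 0.047 m and angle between canister_a_mid's own z axis and vertical below 0.06 rad) or (horizontal distance between canister_a_mid and rack_well1 below 0.005 m and z of canister_a_mid in the frame of rack_well1 below 0.047 m and angle between canister_a_mid's own z axis and vertical below 0.06 rad) or (horizontal distance between canister_a_mid and rack_well2 below 0.005 m and z of canister_a_mid in the frame of rack_well2 below 0.047 m and angle between canister_a_mid's own z axis and vertical below 0.06 rad) or (horizontal distance between canister_a_mid and rack_well3 below 0.005 m and z of canister_a_mid in the frame of rack_well3 below 0.047 m and angle between canister_a_mid's own z axis and vertical below 0.06 rad)) and ((horizontal distance between canister_b_mid and service_well below 0.005 m and z of canister_b_mid in the frame of service_well below 0.047 m and angle between canister_b_mid's own z axis and vertical below 0.06 rad) or (horizontal distance between canister_b_mid and rack_well1 below 0.005 m and z of canister_b_mid in the frame of rack_well1 below 0.047 m and angle between canister_b_mid's own z axis and vertical below 0.06 rad) or (horizontal distance between canister_b_mid and rack_well2 below 0.005 m and z of canister_b_mid in the frame of rack_well2 below 0.047 m and angle between canister_b_mid's own z axis and vertical below 0.06 rad) or (horizontal distance between canister_b_mid and rack_well3 below 0.005 m and z of canister_b_mid in the frame of rack_well3 below 0.047 m and angle between canister_b_mid's own z axis and vertical below 0.06 rad)) and ((horizontal distance between canister_c_mid and service_well below 0.005 m and z of canister_c_mid in the frame of service_well below 0.047 m and angle between canister_c_mid's own z axis and vertical below 0.06 rad) or (horizontal distance between canister_c_mid and rack_well1 below 0.005 m and z of canister_c_mid in the frame of rack_well1 below 0.047 m and angle between canister_c_mid's own z axis and vertical below 0.06 rad) or (horizontal distance between canister_c_mid and rack_well2 below 0.005 m and z of canister_c_mid in the frame of rack_well2 below 0.047 m and angle between canister_c_mid's own z axis and vertical below 0.06 rad) or (horizontal distance between canister_c_mid and rack_well3 below 0.005 m and z of canister_c_mid in the frame of rack_well3 below 0.047 m and angle between canister_c_mid's own z axis and vertical below 0.06 rad)) and linear speed of each of canister_a, canister_b, canister_c below 0.02 m/s); the robot touches nothing.
It fails at once if a canister is swung or shaken faster than 0.8 m/s (the lenses inside are delicate) (linear speed of any of canister_a, canister_b, canister_c above 0.8 m/s).
It fails at once if a canister is tipped more than 60 degrees from upright (angle between any of canister_a_mid, canister_b_mid, canister_c_mid's own z axis and vertical above 1.047 rad).
It fails at once if a canister is pressed against the rack or the service block with more than 40 N (contact force between any of canister_a, canister_b, canister_c and rack above 40 N or contact force between any of canister_a, canister_b, canister_c and service_block above 40 N).
It fails at once if a canister is dropped or slammed into a well (faster than 0.4 m/s within 18 mm of the floor of a well) ((height (world z) of canister_a_mid below 0.07 m and linear speed of canister_a above 0.4 m/s) or (height (world z) of canister_b_mid below 0.07 m and linear speed of canister_b above 0.4 m/s) or (height (world z) of canister_c_mid below 0.07 m and linear speed of canister_c above 0.4 m/s)).
It fails at once if a bystander is moved by more than 25 mm (distance of any of oil_bottle, bare_objective, eyepiece, slide_box, tissue_box, screwdriver, air_blower from where it was at the start of the episode above 0.025 m).
It also fails if it takes over 72 s, if anything falls off the work surface, if the arm or the gripper's body presses on something with over 40 N, if the wrist force passes 120 N, or if a joint passes its speed limit or range.

## Robot

A 6-joint arm with a two-finger parallel gripper is mounted at the origin on the work surface. World frame = base frame: x ahead of the robot, y to its left, z up, the work surface at z = 0. Lengths are in mm, angles in rad, forces in N, time in s.
With the tool pointing down it reaches from about 275 to 1000 mm from the base axis. Payload 8.4 kg.
Tool frame: the origin (TCP) lies midway between the tips of the shut fingers; the grasp point (between the pads) lies grip_depth behind it (grip_depth is the distance from the TCP to the grasp point, in mm); z points along the fingers, y is the line along which they close (so a half turn about z gives the same grasp; the last joint's range is limited). The gripper opens to 85 mm and grips with 20 to 120 N. Pads are 22 mm wide; open, the fingers measure 114 mm over their backs; the gripper's body (76 mm by 85 mm) begins 54 mm behind the grasp point. The pads swing forward as they close: fully open they stand 13 mm farther back than shut.
Start: joints at [1.153, 0.353, 1.633, -0, 1.155, -0.002], TCP at [252.45, 571.749, 231.281] pointing down, gripper open.
Joint ranges: [-2.63, 2.63], [-0.92, 2.1], [0.06, 2.66], [-1.3, 4.44], [0, 2.69], [-3.02, 3.02]. Speed limits (rad/s): [2.22, 2.22, 2.79, 3.14, 3.14, 3.14].

## Interface

Orientations are given as [roll, pitch, yaw] about the fixed x, y, z axes, in that order (R = Rz(yaw) Ry(pitch) Rx(roll)).
In Python, from rig import * gives the robot as it stands.
- The arm moves only by the shell command python3 -m creep 'ROWS' [FORCE]. ROWS is JSON, a list of rows, each an object of numbers: "x", "y", "z": the shift along the tool's x, y, z in mm; "rx", "ry", "rz": the turn, a rotation vector about the tool's x, y, z in rad; "hand": the finger opening in mm, from 0 to 85.4. A call has 1 to 20 rows; each row shifts and turns the commanded pose from where the row before left it, along the tool's axes as they then stand; what a row does not reach is not made up. A row lasts 1/8 s, in which the tool goes at most 62.5 mm and 10.7 degrees, less where a joint would pass 70% of its speed; a pose out of reach is approached as far as the arm can. A call with a gripper value outside its range is refused whole. The fingers move at their own pace and stop on an object; FORCE is the grip in N (left out, the last holds). Time passes only in rows, so rows that do not move let the fingers close. It gives the time, the measured TCP pose, the force, the opening and the grip force at its end, in the units of the state.
- sense(): the state, without advancing time (a new reading comes with each control period).
- grab_frame(name): name is "scene" or "side" or "wrist"; returns the picture (420x560x3 uint8, red, green, blue); there is no depth.
- get_calibration(name): a dict with "K" (3x3 intrinsics, pixels), "k1" (the pictures are not rectified: a ray, as slopes to the right and down, at radius r is drawn at 1 + k1 r^2 times it, then the intrinsics apply), "R" (3x3) and "t" (3): a world point X has camera coordinates R X + t. Camera axes: x right, y down, z forward; pixel columns grow to the right and rows downward; lengths in mm; the calibration is good to about 2 mm. A picture is of the moment at which its call begins: read the wrist's pose just before it. get_calibration takes no time and is no camera call; for the wrist camera it gives the pose at the moment of the call.
- sign_off(): hands the job in; it is judged then, once.
The state is a dict: "clock": time; "qpos": joint angles; "qvel": joint speeds; "joint_efforts": joint torques, N m; "eef_pos": TCP position; "tcp_rot": TCP orientation; "contact_force": force on the tool from outside, world axes, zero at the start; "wrist_torque": the same for the moment, N m; "opening": opening from 0.0 (shut) to 1.0 (fully open); "grasp_force": force on a finger pad.
Only numpy, scipy, OpenCV 4.12 (cv2) and the standard library are available. Lean on these libraries where they do the work, as an engineer would, in place of code of your own. Each camera call takes 0.05 s, during which the arm holds its last target. There are 200 camera calls.

## Working session

There is one attempt and no reset: what is moved stays moved. The work goes in short steps, Python scripts to look and compute and a shell command to move; the robot and the scene stay as the last step left them, time stands still between calls to the robot, and variables do not carry over. Pictures are saved under pics/ and viewed, at most 10 in all, crops included, and the job is handed in when it is done.

```bash
mkdir -p pics; ls; cat > h.py <<'E'
from rig import *
import numpy as np, cv2
def ray(c,u,v):
    K=np.array(c["K"]);k=c["k1"]
    d=np.array([(u-K[0,2])/K[0,0],(v-K[1,2])/K[1,1]]);p=d.copy()
    for _ in range(20): p=d/(1+k*(p@p))
    R=np.array(c["R"]);t=np.array(c["t"])
    return -R.T@t, R.T@np.array([p[0],p[1],1])
def onz(c,u,v,z):
    o,d=ray(c,u,v); return o+d*(z-o[2])/d[2]
def proj(c,X):
    q=np.array(c["R"])@np.array(X,float)+np.array(c["t"]);p=q[:2]/q[2];p=p*(1+c["k1"]*(p@p));K=np.array(c["K"])
    return p[0]*K[0,0]+K[0,2],p[1]*K[1,1]+K[1,2]
E
python3 - <<'E'
from h import *
s=sense();print(s)
ims=[]
for n in("scene","side","wrist"):
    im=grab_frame(n);cv2.imwrite(f"pics/{n}0.png",im[:,:,::-1]);c=get_calibration(n);print(n,c)
E
```

```text
pics
{'clock': 0.0, 'qpos': array([ 1.15257772e+00,  3.53656973e-01,  1.63412959e+00,  1.17656604e-05,
        1.15518269e+00, -2.38564670e-03]), 'qvel': array([ 0.00208569, -0.00212138, -0.00045099, -0.00092777,  0.00027053,
        0.00077896]), 'joint_efforts': array([-4.39956766e-04, -6.05254483e+01, -3.42069483e+01, -1.18316621e-04,
        9.48203669e-03, -1.96694270e-05]), 'eef_pos': array([252.26833563, 571.31495888, 230.5581061 ]), 'tcp_rot': array([-3.14021608e+00, -1.40415394e-05,  2.72575493e+00]), 'contact_force': array([ 0.70850043,  0.21866528, -0.02434334]), 'wrist_torque': array([-0.00207953,  0.02163679,  0.00179779]), 'grasp_force': 0.0, 'opening': 1.0015723792106146}
scene {'K': array([[481.30035453,   0.        , 282.85452498],
       [  0.        , 481.30035453, 210.01654111],
       [  0.        ,   0.        ,   1.        ]]), 'k1': -0.1408687525094005, 'R': array([[-0.51192995,  0.85901003,  0.00542986],
       [ 0.4972389 ,  0.30147374, -0.81355212],
       [-0.7004864 , -0.41378176, -0.58146664]]), 't': array([ 346.78599952, -231.51261679, 1812.35858049])}
side {'K': array([[462.47913583,   0.        , 283.24792819],
       [  0.        , 462.47913583, 207.32105555],
       [  0.        ,   0.        ,   1.        ]]), 'k1': -0.1441285527950415, 'R': array([[ 0.87797597, -0.47869145, -0.00356202],
       [-0.28005651, -0.50759317, -0.81481134],
       [ 0.38823517,  0.71638234, -0.57971527]]), 't': array([-517.40961419,  194.3627364 , 1227.70437674])}
wrist {'K': array([[295.817535  ,   0.        , 278.32910457],
       [  0.        , 295.817535  , 208.70014256],
       [  0.        ,   0.        ,   1.        ]]), 'k1': 0.01229867165645868, 'R': array([[ 0.40318598,  0.91511673, -0.00156021],
       [ 0.87164301, -0.38351178,  0.30521662],
       [ 0.27871048, -0.12441901, -0.95228167]]), 't': array([-625.28778651,  -41.81253255,  379.53114024])}
```

View pics/scene0.png

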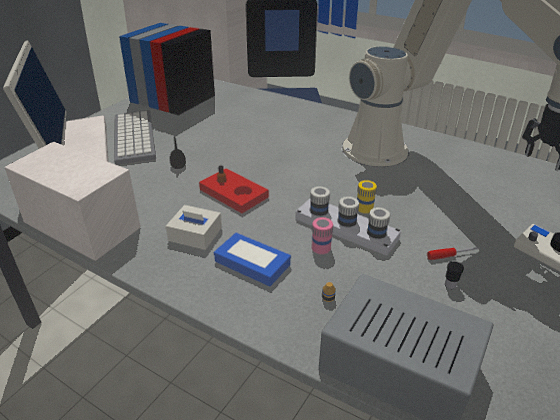

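View pics/side0.png

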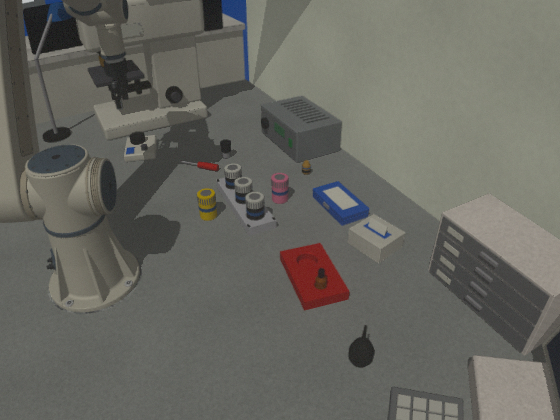

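Scene view: the white-lidded canisters in the rack are at about (319,193), (348,205) and (378,215). The look-alikes are pink (321,233) and yellow (367,195). The red block's large well is at about (243,191) and the bottle at (221,175). Next I'll check this in one close crop and measure.

```bash
python3 - <<'E'
from h import *
a=cv2.imread("pics/scene0.png")[165:260,190:420];b=cv2.imread("pics/side0.png")[155:310,190:360]
A=cv2.resize(a,None,fx=3.2,fy=3.2,interpolation=cv2.INTER_CUBIC);B=cv2.resize(b,None,fx=1.9,fy=1.9,interpolation=cv2.INTER_CUBIC)
out=np.zeros((600,760,3),np.uint8);out[:A.shape[0],:A.shape[1]]=A;h=min(295,B.shape[0]);out[304:304+h,:B.shape[1]]=B[:h]
cv2.imwrite("pics/crop0.png",out)
for n,pts in(("scene",[(319,191),(348,203),(378,214)]),("side",[(233,170),(243,184),(255,200)])):
    c=get_calibration(n)
    for p in pts: print(n,p,onz(c,*p,96).round(1))
print(onz(get_calibration("scene"),243,190,30),onz(get_calibration("side"),307,259,30))
E
```

```text
scene (319, 191) [501.2  16.8  96. ]
scene (348, 203) [513.4 114.8  96. ]
scene (378, 214) [518.8 207.4  96. ]
side (233, 170) [506.3 189.3  96. ]
side (243, 184) [499.6  95.9  96. ]
side (255, 200) [494.1  -1.3  96. ]
[ 529.77269443 -234.97609395   30.        ] [ 534.2320377  -235.55715794   30.        ]
```

View pics/crop0.png

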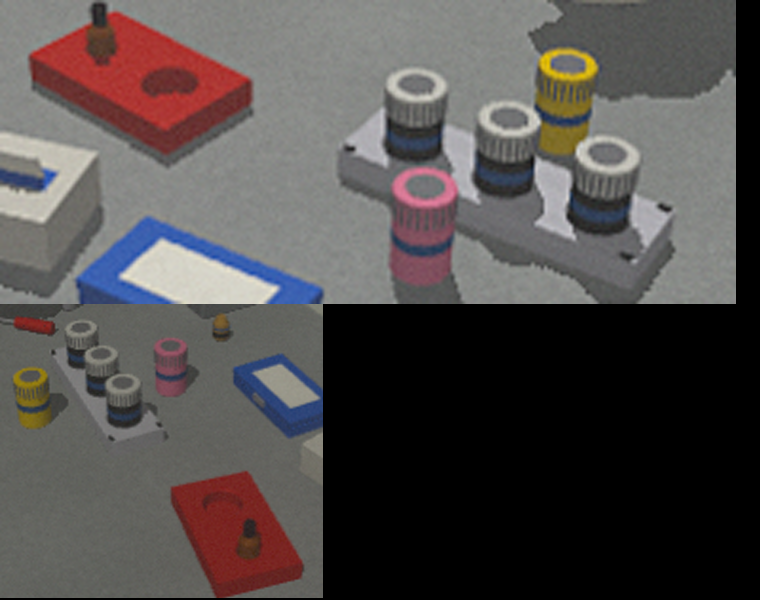

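All three white-lidded, black-bodied canisters stand in the rack, at about crop (416,83), (508,117) and (607,154). The pink one (425,187) and the yellow one (567,65) stand outside it, so they are ruled out. I'll move over the rack for a close wrist view.

```bash
python3 -m creep '[{"rz":0.165},{"rz":0.165},{"rz":0.165},{"rz":0.165},{"rz":0.165},{"rz":0.165},{"rz":0.165},{"x":-46,"y":25},{"x":-46,"y":25},{"x":-46,"y":25},{"x":-46,"y":25},{"x":-46,"y":25},{"x":-46,"y":25},{"x":-46,"y":25},{"x":-46,"y":25},{"x":-46,"y":25},{"x":-46,"y":25},{}]'
cat > w.py <<'E'
import sys
from h import *
s=sense();c=get_calibration("wrist");im=grab_frame("wrist")
cv2.imwrite(f"pics/{sys.argv[1]}.png",im[:,:,::-1]);np.save("c.npy",c,allow_pickle=True)
print(s["clock"],s["eef_pos"].round(1),s["tcp_rot"].round(4),s["qpos"].round(3))
E
python3 w.py w1; python3 -c "
import rig;print([x for x in dir(rig) if x[0]!='_'])
print(getattr(rig,'grip_depth',None))"
```

```text
0.15 [252.3 571.4 230.8] [-3.1406  0.      2.7258] [ 1.153  0.353  1.634 -0.     1.155 -0.002]
['MotionError', 'get_calibration', 'grab_frame', 'grip_depth', 'sense', 'sign_off']
18.700000000000003schema error: expected keys x, y, z, rx, ry, rz, hand
```

View pics/w1.png

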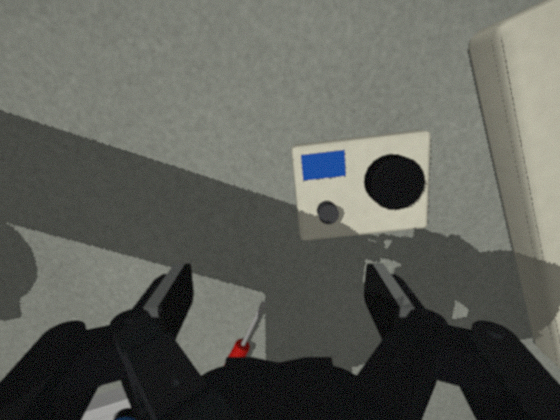

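The arm has not moved because the empty row was refused. The wrist view shows only the stage and the screwdriver.

```bash
python3 -m creep '[{"rz":0.165},{"rz":0.165},{"rz":0.165},{"rz":0.165},{"rz":0.165},{"rz":0.165},{"rz":0.165},{"x":-46,"y":25},{"x":-46,"y":25},{"x":-46,"y":25},{"x":-46,"y":25},{"x":-46,"y":25},{"x":-46,"y":25},{"x":-46,"y":25},{"x":-46,"y":25},{"x":-46,"y":25},{"x":-46,"y":25},{"x":0},{"x":0}]'
python3 w.py w2
```

```text
0.2 [252.3 571.5 230.8] [-3.1407  0.      2.7258] [ 1.153  0.353  1.634 -0.     1.155 -0.002]schema error: expected keys x, y, z, rx, ry, rz, hand
```

Every key has to be in each row.

```bash
python3 -m creep '[{"x":0,"y":0,"z":0,"rx":0,"ry":0,"rz":0.165,"hand":85},{"x":0,"y":0,"z":0,"rx":0,"ry":0,"rz":0.165,"hand":85},{"x":0,"y":0,"z":0,"rx":0,"ry":0,"rz":0.165,"hand":85},{"x":0,"y":0,"z":0,"rx":0,"ry":0,"rz":0.165,"hand":85},{"x":0,"y":0,"z":0,"rx":0,"ry":0,"rz":0.165,"hand":85},{"x":0,"y":0,"z":0,"rx":0,"ry":0,"rz":0.165,"hand":85},{"x":0,"y":0,"z":0,"rx":0,"ry":0,"rz":0.165,"hand":85},{"x":-46,"y":25,"z":0,"rx":0,"ry":0,"rz":0,"hand":85},{"x":-46,"y":25,"z":0,"rx":0,"ry":0,"rz":0,"hand":85},{"x":-46,"y":25,"z":0,"rx":0,"ry":0,"rz":0,"hand":85},{"x":-46,"y":25,"z":0,"rx":0,"ry":0,"rz":0,"hand":85},{"x":-46,"y":25,"z":0,"rx":0,"ry":0,"rz":0,"hand":85},{"x":-46,"y":25,"z":0,"rx":0,"ry":0,"rz":0,"hand":85},{"x":-46,"y":25,"z":0,"rx":0,"ry":0,"rz":0,"hand":85},{"x":-46,"y":25,"z":0,"rx":0,"ry":0,"rz":0,"hand":85},{"x":-46,"y":25,"z":0,"rx":0,"ry":0,"rz":0,"hand":85},{"x":-46,"y":25,"z":0,"rx":0,"ry":0,"rz":0,"hand":85},{"x":0,"y":0,"z":0,"rx":0,"ry":0,"rz":0,"hand":85},{"x":0,"y":0,"z":0,"rx":0,"ry":0,"rz":0,"hand":85}]'
python3 w.py w2
```

```text
clock: 2.62
eef_pos: [502.2, 111.7, 231.1]
tcp_rot: [-3.141, -0.0, 1.57]
contact_force: [-0.2, -0.0, -0.5]
opening: 0.996
grasp_force: 0.0
2.625 [502.2 111.7 231.1] [-3.1411e+00 -2.0000e-04  1.5698e+00] [0.216 0.181 1.867 0.    1.094 0.217]
```

View pics/w2.png

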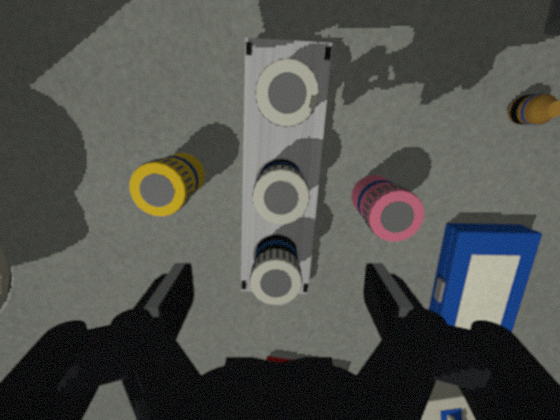

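The wrist view shows the three white lids at about (287,92), (281,195) and (276,282), with yellow (158,188) and pink (396,213) on either side. I'll measure the grey disc in each lid.

```bash
cat > lids.py <<'E'
import sys
from h import *
im=cv2.imread(f"pics/{sys.argv[1]}.png");c=np.load("c.npy",allow_pickle=True).item()
hsv=cv2.cvtColor(im,cv2.COLOR_BGR2HSV)
m=((hsv[...,2]>150)&(hsv[...,1]<50)).astype(np.uint8)
cs,h=cv2.findContours(m,cv2.RETR_CCOMP,cv2.CHAIN_APPROX_NONE)
for k,q in enumerate(cs):
    if h[0][k][3]>=0 and cv2.contourArea(q)>400:
        (u,v),ax,_=cv2.fitEllipse(q);print("hole",round(u,1),round(v,1),np.round(ax,1),onz(c,u,v,96).round(1))
E
python3 lids.py w2
```

```text
hole 275.6 282.9 [30.6 33.9] [501.1  17.7  96. ]
hole 280.7 197.3 [36.1 37. ] [506.3 112.8  96. ]
hole 286.8 92.5 [40.9 43.8] [511.5 207.7  96. ]
```

```bash
python3 -m creep '[{"x":1,"y":4,"z":30,"rx":0,"ry":0,"rz":0,"hand":85},{"x":0,"y":0,"z":45,"rx":0,"ry":0,"rz":0,"hand":85},{"x":0,"y":0,"z":45,"rx":0,"ry":0,"rz":0,"hand":85},{"x":0,"y":0,"z":30,"rx":0,"ry":0,"rz":0,"hand":85},{"x":0,"y":0,"z":15,"rx":0,"ry":0,"rz":0,"hand":85},{"x":0,"y":0,"z":4,"rx":0,"ry":0,"rz":0,"hand":85},{"x":0,"y":0,"z":0,"rx":0,"ry":0,"rz":0,"hand":85},{"x":0,"y":0,"z":0,"rx":0,"ry":0,"rz":0,"hand":50},{"x":0,"y":0,"z":0,"rx":0,"ry":0,"rz":0,"hand":50},{"x":0,"y":0,"z":0,"rx":0,"ry":0,"rz":0,"hand":50},{"x":0,"y":0,"z":0,"rx":0,"ry":0,"rz":0,"hand":50},{"x":0,"y":0,"z":0,"rx":0,"ry":0,"rz":0,"hand":50}]' 20
```

```text
clock: 4.18
eef_pos: [506.7, 112.8, 63.2]
tcp_rot: [3.141, -0.0, 1.571]
contact_force: [-2.5, 0.5, 7.1]
opening: 0.657
grasp_force: 19.8
```

```bash
cat > tq.py <<'E'
from h import *
T=[]
for _ in range(6):
    s=sense();T.append(np.r_[s["wrist_torque"],s["contact_force"]]);grab_frame("wrist")
T=np.array(T);print(s["clock"],s["tcp_rot"].round(4),"mean",T.mean(0).round(4),"sd",T.std(0).round(4))
E
python3 -m creep '[{"x":0,"y":0,"z":-10,"rx":0,"ry":0,"rz":0,"hand":50},{"x":0,"y":0,"z":-25,"rx":0,"ry":0,"rz":0,"hand":50},{"x":0,"y":0,"z":-25,"rx":0,"ry":0,"rz":0,"hand":50},{"x":0,"y":0,"z":-10,"rx":0,"ry":0,"rz":0,"hand":50},{"x":0,"y":0,"z":0,"rx":0.16,"ry":0,"rz":0,"hand":50},{"x":0,"y":0,"z":0,"rx":0.16,"ry":0,"rz":0,"hand":50},{"x":0,"y":0,"z":0,"rx":0,"ry":0,"rz":0,"hand":50},{"x":0,"y":0,"z":0,"rx":-0.11,"ry":0,"rz":0,"hand":50},{"x":0,"y":0,"z":0,"rx":-0.11,"ry":0,"rz":0,"hand":50},{"x":0,"y":0,"z":0,"rx":-0.1,"ry":0,"rz":0,"hand":50},{"x":0,"y":0,"z":0,"rx":0,"ry":0,"rz":0,"hand":50},{"x":0,"y":0,"z":0,"rx":0,"ry":0,"rz":0,"hand":50},{"x":0,"y":0,"z":0,"rx":0,"ry":0,"rz":0,"hand":50}]'
python3 tq.py
python3 -m creep '[{"x":0,"y":0,"z":0,"rx":-0.16,"ry":0,"rz":0,"hand":50},{"x":0,"y":0,"z":0,"rx":-0.16,"ry":0,"rz":0,"hand":50},{"x":0,"y":0,"z":0,"rx":0,"ry":0,"rz":0,"hand":50},{"x":0,"y":0,"z":0,"rx":0.11,"ry":0,"rz":0,"hand":50},{"x":0,"y":0,"z":0,"rx":0.11,"ry":0,"rz":0,"hand":50},{"x":0,"y":0,"z":0,"rx":0.1,"ry":0,"rz":0,"hand":50},{"x":0,"y":0,"z":0,"rx":0,"ry":0,"rz":0,"hand":50},{"x":0,"y":0,"z":0,"rx":0,"ry":0,"rz":0,"hand":50},{"x":0,"y":0,"z":0,"rx":0,"ry":0,"rz":0,"hand":50}]'
python3 tq.py
```

```text
clock: 5.8
eef_pos: [507.1, 112.8, 132.3]
tcp_rot: [-3.141, -0.0, 1.571]
contact_force: [0.2, -0.0, -3.1]
opening: 0.649
grasp_force: 23.7
6.05 [-3.1410e+00  1.0000e-04  1.5706e+00] mean [-1.9000e-03  1.7100e-02 -1.2800e-02  2.5880e-01 -4.4900e-02 -2.8604e+00] sd [0.0247 0.0251 0.0409 0.3377 0.3317 0.5471]
clock: 7.22
eef_pos: [505.7, 112.7, 132.2]
tcp_rot: [-3.141, 0.0, 1.571]
contact_force: [0.2, -0.6, -2.6]
opening: 0.652
grasp_force: 24.2
7.475 [ 3.1413e+00 -1.0000e-04  1.5711e+00] mean [-3.000e-04  7.000e-04 -4.000e-03 -1.950e-02 -2.519e-01 -3.212e+00] sd [0.0206 0.0162 0.0203 0.586  0.295  0.607 ]
```

```bash
sed -i 's/range(6)/range(16)/' tq.py; python3 tq.py
python3 -m creep '[{"x":0,"y":0,"z":0,"rx":0.17,"ry":0,"rz":0,"hand":50},{"x":0,"y":0,"z":0,"rx":0.17,"ry":0,"rz":0,"hand":50},{"x":0,"y":0,"z":0,"rx":0,"ry":0,"rz":0,"hand":50},{"x":0,"y":0,"z":0,"rx":0,"ry":0,"rz":0,"hand":50},{"x":0,"y":0,"z":0,"rx":-0.12,"ry":0,"rz":0,"hand":50},{"x":0,"y":0,"z":0,"rx":-0.11,"ry":0,"rz":0,"hand":50},{"x":0,"y":0,"z":0,"rx":-0.11,"ry":0,"rz":0,"hand":50},{"x":0,"y":0,"z":0,"rx":0,"ry":0,"rz":0,"hand":50},{"x":0,"y":0,"z":0,"rx":0,"ry":0,"rz":0,"hand":50},{"x":0,"y":0,"z":0,"rx":0,"ry":0,"rz":0,"hand":50}]'
python3 tq.py
```

```text
8.275 [-3.1415 -0.      1.5708] mean [-0.0055 -0.0099  0.0069 -0.1262 -0.1711 -2.8934] sd [0.0259 0.0301 0.0315 0.3583 0.4393 0.5067]
clock: 9.57
eef_pos: [507.2, 112.8, 132.4]
tcp_rot: [-3.141, -0.0, 1.571]
contact_force: [0.7, 0.5, -2.7]
opening: 0.649
grasp_force: 24.7
10.325 [ 3.1415 -0.      1.5708] mean [-0.0075  0.0059 -0.004  -0.0237 -0.0939 -3.1288] sd [0.0267 0.0226 0.0249 0.4549 0.4468 0.2864]
```

Inconclusive but closer to "nothing changes". I'll set this one back and test the +y canister.

```bash
python3 -m creep '[{"x":0,"y":0,"z":20,"rx":0,"ry":0,"rz":0,"hand":50},{"x":0,"y":0,"z":20,"rx":0,"ry":0,"rz":0,"hand":50},{"x":0,"y":0,"z":12,"rx":0,"ry":0,"rz":0,"hand":50},{"x":0,"y":0,"z":8,"rx":0,"ry":0,"rz":0,"hand":50},{"x":0,"y":0,"z":6,"rx":0,"ry":0,"rz":0,"hand":50},{"x":0,"y":0,"z":3,"rx":0,"ry":0,"rz":0,"hand":50},{"x":0,"y":0,"z":0,"rx":0,"ry":0,"rz":0,"hand":50}]'
python3 -m creep '[{"x":0,"y":0,"z":0,"rx":0,"ry":0,"rz":0,"hand":60},{"x":0,"y":0,"z":0,"rx":0,"ry":0,"rz":0,"hand":85},{"x":0,"y":0,"z":0,"rx":0,"ry":0,"rz":0,"hand":85},{"x":0,"y":0,"z":0,"rx":0,"ry":0,"rz":0,"hand":85},{"x":0,"y":0,"z":-30,"rx":0,"ry":0,"rz":0,"hand":85},{"x":0,"y":0,"z":-30,"rx":0,"ry":0,"rz":0,"hand":85},{"x":25,"y":1,"z":0,"rx":0,"ry":0,"rz":0,"hand":85},{"x":45,"y":2,"z":0,"rx":0,"ry":0,"rz":0,"hand":85},{"x":25,"y":2,"z":0,"rx":0,"ry":0,"rz":0,"hand":85},{"x":0,"y":0,"z":30,"rx":0,"ry":0,"rz":0,"hand":85},{"x":0,"y":0,"z":29,"rx":0,"ry":0,"rz":0,"hand":85},{"x":0,"y":0,"z":0,"rx":0,"ry":0,"rz":0,"hand":85},{"x":0,"y":0,"z":0,"rx":0,"ry":0,"rz":0,"hand":50},{"x":0,"y":0,"z":0,"rx":0,"ry":0,"rz":0,"hand":50},{"x":0,"y":0,"z":0,"rx":0,"ry":0,"rz":0,"hand":50},{"x":0,"y":0,"z":0,"rx":0,"ry":0,"rz":0,"hand":50},{"x":0,"y":0,"z":0,"rx":0,"ry":0,"rz":0,"hand":50}]' 20
```

```text
clock: 11.25
eef_pos: [506.5, 112.8, 63.7]
tcp_rot: [3.141, -0.0, 1.571]
contact_force: [-2.2, 0.6, -0.2]
opening: 0.65
grasp_force: 24.9
clock: 13.38
eef_pos: [512.0, 208.0, 65.6]
tcp_rot: [3.14, -0.001, 1.571]
contact_force: [-1.4, 0.5, 7.3]
opening: 0.651
grasp_force: 20.9
```

```bash
python3 -m creep '[{"x":0,"y":0,"z":-10,"rx":0,"ry":0,"rz":0,"hand":50},{"x":0,"y":0,"z":-25,"rx":0,"ry":0,"rz":0,"hand":50},{"x":0,"y":0,"z":-25,"rx":0,"ry":0,"rz":0,"hand":50},{"x":0,"y":0,"z":-10,"rx":0,"ry":0,"rz":0,"hand":50},{"x":0,"y":0,"z":0,"rx":0.17,"ry":0,"rz":0,"hand":50},{"x":0,"y":0,"z":0,"rx":0.17,"ry":0,"rz":0,"hand":50},{"x":0,"y":0,"z":0,"rx":0,"ry":0,"rz":0,"hand":50},{"x":0,"y":0,"z":0,"rx":0,"ry":0,"rz":0,"hand":50},{"x":0,"y":0,"z":0,"rx":-0.12,"ry":0,"rz":0,"hand":50},{"x":0,"y":0,"z":0,"rx":-0.11,"ry":0,"rz":0,"hand":50},{"x":0,"y":0,"z":0,"rx":-0.11,"ry":0,"rz":0,"hand":50},{"x":0,"y":0,"z":0,"rx":0,"ry":0,"rz":0,"hand":50},{"x":0,"y":0,"z":0,"rx":0,"ry":0,"rz":0,"hand":50},{"x":0,"y":0,"z":0,"rx":0,"ry":0,"rz":0,"hand":50}]'
python3 tq.py
python3 -m creep '[{"x":0,"y":0,"z":0,"rx":-0.17,"ry":0,"rz":0,"hand":50},{"x":0,"y":0,"z":0,"rx":-0.17,"ry":0,"rz":0,"hand":50},{"x":0,"y":0,"z":0,"rx":0,"ry":0,"rz":0,"hand":50},{"x":0,"y":0,"z":0,"rx":0,"ry":0,"rz":0,"hand":50},{"x":0,"y":0,"z":0,"rx":0.12,"ry":0,"rz":0,"hand":50},{"x":0,"y":0,"z":0,"rx":0.11,"ry":0,"rz":0,"hand":50},{"x":0,"y":0,"z":0,"rx":0.11,"ry":0,"rz":0,"hand":50},{"x":0,"y":0,"z":0,"rx":0,"ry":0,"rz":0,"hand":50},{"x":0,"y":0,"z":0,"rx":0,"ry":0,"rz":0,"hand":50},{"x":0,"y":0,"z":0,"rx":0,"ry":0,"rz":0,"hand":50}]'
python3 tq.py
```

```text
clock: 15.12
eef_pos: [512.1, 207.9, 134.4]
tcp_rot: [-3.141, -0.0, 1.571]
contact_force: [-1.2, -0.2, -3.3]
opening: 0.645
grasp_force: 22.7
15.875 [ 3.1415 -0.      1.5709] mean [-1.1000e-03  1.9600e-02 -1.1000e-03 -4.5300e-02  8.3300e-02 -2.9862e+00] sd [0.0392 0.0303 0.033  0.5347 0.367  0.5495]
clock: 17.18
eef_pos: [510.8, 207.7, 134.2]
tcp_rot: [3.141, 0.0, 1.571]
contact_force: [0.3, -0.5, -3.1]
opening: 0.648
grasp_force: 23.3
17.925 [-3.1416  0.      1.5708] mean [-2.0500e-02 -2.4500e-02 -2.6000e-03 -7.8000e-02 -2.8500e-02 -3.0983e+00] sd [0.0243 0.0347 0.031  0.4888 0.4515 0.408 ]
```

```bash
sed -i 's/range(16)/range(20)/' tq.py;python3 -m creep '[{"x":0,"y":0,"z":0,"rx":0.17,"ry":0,"rz":0,"hand":50},{"x":0,"y":0,"z":0,"rx":0.17,"ry":0,"rz":0,"hand":50},{"x":0,"y":0,"z":0,"rx":0,"ry":0,"rz":0,"hand":50},{"x":0,"y":0,"z":0,"rx":0,"ry":0,"rz":0,"hand":50},{"x":0,"y":0,"z":0,"rx":-0.12,"ry":0,"rz":0,"hand":50},{"x":0,"y":0,"z":0,"rx":-0.11,"ry":0,"rz":0,"hand":50},{"x":0,"y":0,"z":0,"rx":-0.11,"ry":0,"rz":0,"hand":50},{"x":0,"y":0,"z":0,"rx":0,"ry":0,"rz":0,"hand":50},{"x":0,"y":0,"z":0,"rx":0,"ry":0,"rz":0,"hand":50},{"x":0,"y":0,"z":0,"rx":0,"ry":0,"rz":0,"hand":50}]'
python3 tq.py
python3 -m creep '[{"x":0,"y":0,"z":0,"rx":-0.17,"ry":0,"rz":0,"hand":50},{"x":0,"y":0,"z":0,"rx":-0.17,"ry":0,"rz":0,"hand":50},{"x":0,"y":0,"z":0,"rx":0,"ry":0,"rz":0,"hand":50},{"x":0,"y":0,"z":0,"rx":0,"ry":0,"rz":0,"hand":50},{"x":0,"y":0,"z":0,"rx":0.12,"ry":0,"rz":0,"hand":50},{"x":0,"y":0,"z":0,"rx":0.11,"ry":0,"rz":0,"hand":50},{"x":0,"y":0,"z":0,"rx":0.11,"ry":0,"rz":0,"hand":50},{"x":0,"y":0,"z":0,"rx":0,"ry":0,"rz":0,"hand":50},{"x":0,"y":0,"z":0,"rx":0,"ry":0,"rz":0,"hand":50},{"x":0,"y":0,"z":0,"rx":0,"ry":0,"rz":0,"hand":50}]'
python3 tq.py
```

```text
clock: 19.23
eef_pos: [512.1, 207.9, 134.4]
tcp_rot: [-3.141, -0.0, 1.571]
contact_force: [0.0, 0.3, -2.8]
opening: 0.649
grasp_force: 22.6
20.175 [ 3.1415e+00 -1.0000e-04  1.5708e+00] mean [-0.0039  0.0254  0.007  -0.1576  0.0844 -3.2657] sd [0.0333 0.0315 0.0371 0.3001 0.4001 0.4486]
clock: 21.48
eef_pos: [510.8, 207.7, 134.2]
tcp_rot: [3.141, 0.0, 1.571]
contact_force: [-1.1, -0.1, -3.0]
opening: 0.648
grasp_force: 23.3
22.425 [-3.1415 -0.      1.5708] mean [-2.9000e-03 -1.8300e-02 -1.2100e-02 -8.2100e-02  5.8700e-02 -3.0377e+00] sd [0.0232 0.0319 0.029  0.4808 0.4403 0.4634]
```

The 0.044 N·m shift repeated, so the +y canister holds the loose piece. The middle one gave only 0.016 ± 0.0075. I'll check where the blower and bottle are before carrying it.

```bash
python3 - <<'E'
from h import *
c=get_calibration("scene");d=get_calibration("side")
print(onz(c,177,160,28),onz(d,361,352,28),onz(c,221,183,30),onz(d,321,286,30),onz(c,195,222,55))
E
python3 -m creep '[{"x":0,"y":0,"z":-25,"rx":0,"ry":0,"rz":0,"hand":50},{"x":0,"y":0,"z":-25,"rx":0,"ry":0,"rz":0,"hand":50},{"x":0,"y":0,"z":0,"rx":0,"ry":0,"rz":0,"hand":50}]'
```

```text
[ 488.63606441 -546.46691358   28.        ] [ 481.51232477 -555.95800058   28.        ] [ 532.56312876 -319.67306772   30.        ] [ 512.61257446 -340.66306979   30.        ] [ 765.21323806 -234.4365133    55.        ]
clock: 22.85
eef_pos: [512.7, 208.2, 185.9]
tcp_rot: [3.138, -0.001, 1.571]
contact_force: [0.3, -0.3, -3.3]
opening: 0.651
grasp_force: 23.4
```

```bash
python3 -m creep '[{"x":-25,"y":0,"z":0,"rx":0,"ry":0,"rz":0,"hand":50},{"x":-50,"y":2,"z":0,"rx":0,"ry":0,"rz":0,"hand":50},{"x":-50,"y":2,"z":0,"rx":0,"ry":0,"rz":0,"hand":50},{"x":-50,"y":2,"z":0,"rx":0,"ry":0,"rz":0,"hand":50},{"x":-50,"y":2,"z":0,"rx":0,"ry":0,"rz":0,"hand":50},{"x":-50,"y":2,"z":0,"rx":0,"ry":0,"rz":0,"hand":50},{"x":-50,"y":2,"z":0,"rx":0,"ry":0,"rz":0,"hand":50},{"x":-50,"y":2,"z":0,"rx":0,"ry":0,"rz":0,"hand":50},{"x":-50,"y":2,"z":0,"rx":0,"ry":0,"rz":0,"hand":50},{"x":-50,"y":2,"z":0,"rx":0,"ry":0,"rz":0,"hand":50},{"x":-50,"y":2,"z":0,"rx":0,"ry":0,"rz":0,"hand":50},{"x":-40,"y":0,"z":0,"rx":0,"ry":0,"rz":0,"hand":50},{"x":-20,"y":0,"z":0,"rx":0,"ry":0,"rz":0,"hand":50},{"x":0,"y":0,"z":0,"rx":0,"ry":0,"rz":0,"hand":50},{"x":0,"y":0,"z":0,"rx":0,"ry":0,"rz":0,"hand":50}]'
python3 w.py w3
```

```text
clock: 24.72
eef_pos: [531.2, -375.9, 183.6]
tcp_rot: [-3.141, -0.001, 1.571]
contact_force: [-0.4, 0.5, -3.9]
opening: 0.644
grasp_force: 23.3
24.725 [ 531.2 -375.9  183.6] [-3.1406e+00 -1.3000e-03  1.5712e+00] [-6.180e-01  4.380e-01  1.617e+00  1.000e-03  1.088e+00 -6.190e-01]
```

View pics/w3.png

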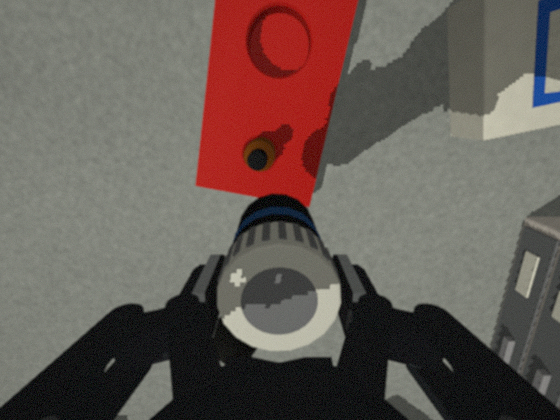

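The well mouth is at about (279,41), the bottle at (259,155), and the held canister's lid at (279,290). I'll take an enlarged crop to pin down the rim.

```bash
python3 - <<'E'
from h import *
im=cv2.imread("pics/w3.png")[0:90,235:325]
cv2.imwrite("pics/crop3.png",cv2.resize(im,(600,600),interpolation=cv2.INTER_CUBIC))
c=np.load("c.npy",allow_pickle=True).item()
for p in [(246,41),(312,41),(279,5),(279,78),(279,41)]: print(p,onz(c,*p,30).round(1))
print("lid disc",onz(c,279,300,214).round(1), proj(c,[531,-376,214]))
for a in [(520,-236),(535,-236),(532,-236)]: pass
E
```

```text
(246, 41) [ 504.1 -236.2   30. ]
(312, 41) [ 562.7 -236.1   30. ]
(279, 5) [ 533.4 -208.9   30. ]
(279, 78) [ 533.5 -266.2   30. ]
(279, 41) [ 533.4 -236.1   30. ]
lid disc [ 533.4 -375.8  214. ] (np.float64(273.50888047761504), np.float64(300.38532294030546))
```

View pics/crop3.png

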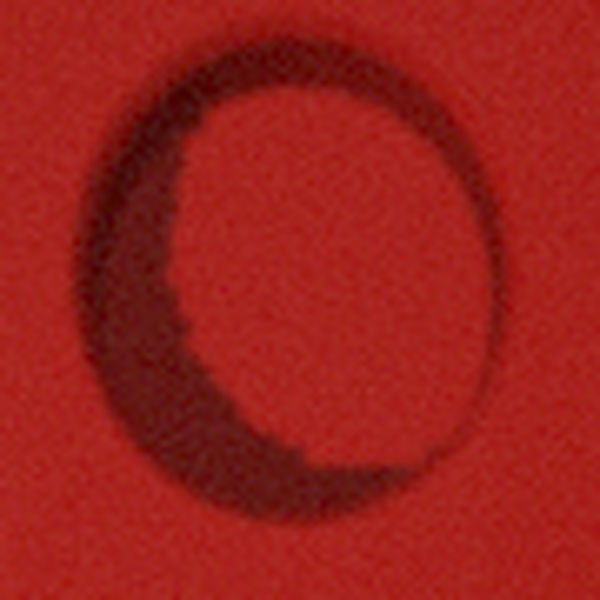

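The rim spans (246–311.5, 4.5–78), so its centre is about (533.0,-237.4). The held lid disc reads (533.5,-375.8) in the same view. The offset is therefore tool x +138 and y about 0. I'll move above the well, descend to just over the mouth, and check with the fixed cameras.

```bash
python3 -m creep '[{"x":20,"y":0,"z":0,"rx":0,"ry":0,"rz":0,"hand":50},{"x":40,"y":0,"z":0,"rx":0,"ry":0,"rz":0,"hand":50},{"x":40,"y":0,"z":0,"rx":0,"ry":0,"rz":0,"hand":50},{"x":25,"y":0,"z":10,"rx":0,"ry":0,"rz":0,"hand":50},{"x":13,"y":0,"z":20,"rx":0,"ry":0,"rz":0,"hand":50},{"x":0,"y":0,"z":25,"rx":0,"ry":0,"rz":0,"hand":50},{"x":0,"y":0,"z":20,"rx":0,"ry":0,"rz":0,"hand":50},{"x":0,"y":0,"z":11,"rx":0,"ry":0,"rz":0,"hand":50},{"x":0,"y":0,"z":0,"rx":0,"ry":0,"rz":0,"hand":50},{"x":0,"y":0,"z":0,"rx":0,"ry":0,"rz":0,"hand":50}]'
python3 - <<'E'
from h import *
out=[]
for n,X in(("scene",[533,-237,60]),("side",[533,-237,60])):
    c=get_calibration(n);im=grab_frame(n)[:,:,::-1];u,v=map(int,proj(c,X));print(n,u,v)
    cv2.imwrite(f"pics/{n}4.png",im);out.append(cv2.resize(im[v-40:v+40,u-26:u+27],(390,590),interpolation=cv2.INTER_CUBIC))
cv2.imwrite("pics/crop4.png",np.hstack(out))
E
```

```text
clock: 26.02
eef_pos: [531.9, -239.2, 99.1]
tcp_rot: [3.141, 0.0, 1.571]
contact_force: [-0.3, 0.7, -2.8]
opening: 0.649
grasp_force: 23.3
scene 241 182
side 307 251
```

View pics/crop4.png

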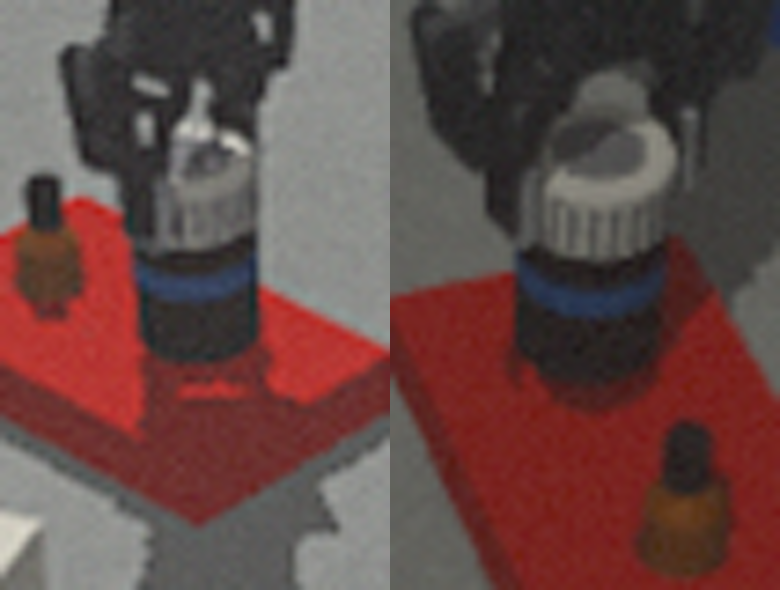

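The canister hangs about 10 mm over the mouth and looks roughly centred. I'll compare its side edges with the empty rim's extents from the first pictures.

```bash
python3 - <<'E'
from h import *
for n,v,row,box in(("scene",182,(184,188),(220,262)),("side",251,(254,259),(285,330))):
    c=get_calibration(n)
    im=cv2.imread(f"pics/{n}4.png").astype(float)[:,:,2]  # red channel
    for r in range(*row):
        L=im[r,box[0]:box[1]];g=np.diff(cv2.GaussianBlur(L[None],(3,1),0)[0])
        print(n,"can row",r,L.astype(int).tolist() if r==row[0] else "", )
    e=cv2.imread(f"pics/{n}0.png").astype(float)[:,:,2]
    u,w=map(int,proj(c,[533,-237,30]));print("exp rim",u,w,[tuple(np.round(proj(c,[533+30*np.cos(a),-237+30*np.sin(a),30]),1)) for a in np.arange(0,6.28,np.pi/4)])
    for r in range(w-8,w+9,2): print(r,u-18,e[r,u-18:u+19].astype(int).tolist())
E
```

```text
scene can row 184 [99, 100, 97, 94, 149, 187, 186, 177, 180, 179, 178, 186, 191, 143, 34, 50, 54, 50, 53, 52, 49, 51, 53, 48, 55, 54, 56, 49, 47, 38, 123, 174, 186, 187, 182, 182, 183, 173, 160, 146, 141, 145]
scene can row 185 
scene can row 186 
scene can row 187 
exp rim 241 190 [(np.float64(236.4), np.float64(194.8)), (np.float64(243.6), np.float64(195.4)), (np.float64(249.8), np.float64(193.0)), (np.float64(251.2), np.float64(189.1)), (np.float64(247.2), np.float64(185.9)), (np.float64(240.2), np.float64(185.3)), (np.float64(234.2), np.float64(187.6)), (np.float64(232.5), np.float64(191.5))]
182 223 [97, 119, 137, 157, 176, 175, 173, 172, 175, 173, 175, 170, 173, 172, 173, 171, 174, 173, 175, 171, 168, 174, 174, 171, 171, 171, 174, 171, 178, 174, 171, 149, 138, 136, 135, 137, 136]
184 223 [91, 144, 179, 171, 173, 172, 169, 170, 168, 174, 169, 175, 170, 172, 177, 176, 175, 175, 175, 178, 180, 176, 179, 175, 174, 172, 174, 171, 171, 177, 168, 175, 174, 170, 162, 157, 139]
186 223 [180, 178, 175, 166, 167, 175, 176, 171, 174, 172, 171, 171, 172, 171, 165, 162, 147, 134, 127, 127, 1
[... 2895 characters left out ...]
118, 119, 121, 126, 123, 121, 122, 122, 123, 124, 120, 121, 120, 118, 103, 95, 101, 120, 122, 121, 122, 122, 122, 125]
263 288 [121, 124, 124, 121, 121, 122, 120, 122, 122, 115, 101, 123, 120, 122, 120, 121, 122, 120, 121, 119, 121, 120, 120, 121, 120, 125, 121, 120, 112, 117, 122, 122, 119, 121, 121, 120, 121]
265 288 [121, 119, 124, 123, 122, 120, 121, 121, 122, 122, 122, 119, 116, 122, 119, 120, 121, 121, 122, 121, 124, 121, 119, 118, 120, 121, 114, 121, 122, 124, 121, 124, 124, 120, 122, 122, 122]
267 288 [118, 120, 122, 122, 121, 118, 121, 122, 122, 120, 123, 124, 122, 122, 122, 125, 119, 123, 119, 122, 121, 122, 124, 120, 119, 121, 122, 120, 122, 121, 121, 117, 107, 109, 111, 116, 121]
```

```bash
python3 - <<'E'
from h import *
def uv(n,X): return np.array(proj(get_calibration(n),X))
X=np.array([532,-238.,0])
for n,row in(("scene",184),("side",254)):
    # height on front face seen at row: axis height where front surface projects to row
    b=uv(n,X+[0,0,30])
    for z in(38,45,52):
        print(n,z,uv(n,X+[0,0,z])-b)
J=[];
for n in("scene","side"):
    J.append([uv(n,X+[1,0,30])[0]-uv(n,X+[0,0,30])[0],uv(n,X+[0,1,30])[0]-uv(n,X+[0,0,30])[0]])
print(J)
for d in([.9,-1.1],[.7,-.9],[1.1,-1.2]): print(np.linalg.solve(J,d))
print(sense()["eef_pos"])
E
```

```text
scene 38 [-0.10967843 -2.12346339]
scene 45 [-0.20600086 -3.99189083]
scene 52 [-0.30265338 -5.87007656]
side 38 [ 0.08081279 -2.21872229]
side 45 [ 0.15190834 -4.17457728]
side 52 [ 0.22336411 -6.14405559]
[[np.float64(-0.1805778484360019), np.float64(0.2598084547684607)], [np.float64(0.31759598935065014), np.float64(-0.19012847091977392)]]
[-2.38005354  1.80985277]
[-2.09081176  1.24109014]
[-2.13006256  2.75340495]
[ 531.99551771 -239.41039742   99.16018944]
```

```bash
python3 -m creep '[{"x":1.5,"y":-2,"z":4,"rx":0,"ry":0,"rz":0,"hand":50},{"x":0,"y":0,"z":4,"rx":0,"ry":0,"rz":0,"hand":50},{"x":0,"y":0,"z":3,"rx":0,"ry":0,"rz":0,"hand":50},{"x":0,"y":0,"z":2,"rx":0,"ry":0,"rz":0,"hand":50},{"x":0,"y":0,"z":2,"rx":0,"ry":0,"rz":0,"hand":50},{"x":0,"y":0,"z":0,"rx":0,"ry":0,"rz":0,"hand":50}]'
sed -i 's/range(20)/range(4)/' tq.py; python3 tq.py
```

```text
clock: 26.88
eef_pos: [530.9, -238.0, 84.9]
tcp_rot: [3.139, 0.001, 1.571]
contact_force: [3.3, 1.8, 1.3]
opening: 0.652
grasp_force: 25.3
27.025 [3.1381e+00 7.0000e-04 1.5704e+00] mean [ 0.5207 -0.4861 -0.0255  2.7739  3.1291  5.2767] sd [0.0467 0.0834 0.0205 0.6068 0.8371 2.3731]
```

```bash
python3 -m creep '[{"x":0.5,"y":0.5,"z":-1,"rx":0,"ry":0,"rz":0,"hand":50},{"x":0.5,"y":0.5,"z":0,"rx":0,"ry":0,"rz":0,"hand":50},{"x":0,"y":0,"z":0,"rx":0,"ry":0,"rz":0,"hand":50}]'
python3 tq.py
python3 -m creep '[{"x":0,"y":0,"z":1,"rx":0,"ry":0,"rz":0,"hand":50},{"x":0,"y":0,"z":1,"rx":0,"ry":0,"rz":0,"hand":50},{"x":0,"y":0,"z":0,"rx":0,"ry":0,"rz":0,"hand":50}]'
python3 tq.py
```

```text
clock: 27.45
eef_pos: [531.1, -237.0, 84.5]
tcp_rot: [3.14, 0.001, 1.571]
contact_force: [4.0, 1.2, 1.5]
opening: 0.654
grasp_force: 25.3
27.6 [3.1403e+00 5.0000e-04 1.5708e+00] mean [ 0.133  -0.9582  0.0438  4.9263  1.1648  1.961 ] sd [0.0308 0.0713 0.0185 0.5964 0.5441 0.5043]
clock: 28.02
eef_pos: [531.1, -236.9, 82.4]
tcp_rot: [3.14, 0.0, 1.571]
contact_force: [6.0, 0.7, -2.4]
opening: 0.646
grasp_force: 21.8
28.175 [3.1401e+00 3.0000e-04 1.5706e+00] mean [ 0.179  -1.4597  0.0408  6.316   0.6277 -1.999 ] sd [0.0383 0.0519 0.0314 0.3795 0.0882 0.271 ]
```

```bash
python3 -m creep '[{"x":0.2,"y":0.6,"z":0,"rx":0,"ry":0,"rz":0,"hand":50},{"x":0,"y":0.6,"z":0,"rx":0,"ry":0,"rz":0,"hand":50},{"x":0,"y":0,"z":2,"rx":0,"ry":0,"rz":0,"hand":50},{"x":0,"y":0,"z":2,"rx":0,"ry":0,"rz":0,"hand":50},{"x":0,"y":0,"z":0,"rx":0,"ry":0,"rz":0,"hand":50}]'
python3 tq.py
```

```text
clock: 28.85
eef_pos: [531.4, -236.5, 77.9]
tcp_rot: [-3.141, -0.0, 1.571]
contact_force: [3.1, 0.6, -3.1]
opening: 0.65
grasp_force: 22.0
29.0 [-3.1410e+00 -3.0000e-04  1.5708e+00] mean [ 0.1106 -1.0072 -0.0049  3.9624  0.2426 -4.8567] sd [0.01   0.0067 0.0153 0.523  0.2733 1.1674]
```

Going in well. I'll shift x by another +0.6 mm and carry on down to the floor, about 12.5 mm to go.

```bash
python3 -m creep '[{"x":0,"y":0.6,"z":1,"rx":0,"ry":0,"rz":0,"hand":50},{"x":0,"y":0.3,"z":3,"rx":0,"ry":0,"rz":0,"hand":50},{"x":0,"y":0,"z":3,"rx":0,"ry":0,"rz":0,"hand":50},{"x":0,"y":0,"z":2,"rx":0,"ry":0,"rz":0,"hand":50},{"x":0,"y":0,"z":1,"rx":0,"ry":0,"rz":0,"hand":50},{"x":0,"y":0,"z":0,"rx":0,"ry":0,"rz":0,"hand":50}]'
python3 tq.py
```

```text
clock: 29.8
eef_pos: [532.4, -236.5, 68.1]
tcp_rot: [-3.141, -0.0, 1.571]
contact_force: [-0.6, 0.2, -1.7]
opening: 0.652
grasp_force: 22.9
29.95 [3.1415e+00 1.0000e-04 1.5708e+00] mean [-4.6000e-03  1.3000e-03 -8.3000e-03  7.3500e-02 -2.0300e-01 -2.6251e+00] sd [0.023  0.0187 0.0228 0.4159 0.3906 0.7264]
```

```bash
python3 -m creep '[{"x":0,"y":0,"z":1,"rx":0,"ry":0,"rz":0,"hand":50},{"x":0,"y":0,"z":1,"rx":0,"ry":0,"rz":0,"hand":50},{"x":0,"y":0,"z":0.5,"rx":0,"ry":0,"rz":0,"hand":50},{"x":0,"y":0,"z":0,"rx":0,"ry":0,"rz":0,"hand":50}]'
python3 tq.py
```

```text
clock: 30.5
eef_pos: [532.6, -236.6, 65.9]
tcp_rot: [3.142, 0.0, 1.571]
contact_force: [-0.2, 1.2, -0.5]
opening: 0.655
grasp_force: 23.2
30.65 [-3.1416  0.      1.5708] mean [ 0.0405  0.1507 -0.0123 -1.3618  0.5264  0.2174] sd [0.0258 0.04   0.0179 0.8272 0.5891 0.4653]
```

```bash
python3 -m creep '[{"x":0,"y":0,"z":0.5,"rx":0,"ry":0,"rz":0,"hand":50},{"x":0,"y":0,"z":0.5,"rx":0,"ry":0,"rz":0,"hand":50},{"x":0,"y":0,"z":0,"rx":0,"ry":0,"rz":0,"hand":50}]'
python3 tq.py
```

```text
clock: 31.08
eef_pos: [532.6, -236.7, 65.8]
tcp_rot: [3.141, 0.0, 1.571]
contact_force: [-4.8, 1.3, 11.3]
opening: 0.647
grasp_force: 24.2
31.225 [3.1415e+00 2.0000e-04 1.5708e+00] mean [ 0.2188  0.8085 -0.0192 -4.7477  1.0922 11.3372] sd [0.0323 0.0262 0.0058 0.2196 0.4675 0.1065]
```

```bash
python3 -m creep '[{"x":0,"y":0,"z":-0.8,"rx":0,"ry":0,"rz":0,"hand":50},{"x":0,"y":0,"z":0,"rx":0,"ry":0,"rz":0,"hand":60},{"x":0,"y":0,"z":0,"rx":0,"ry":0,"rz":0,"hand":85},{"x":0,"y":0,"z":0,"rx":0,"ry":0,"rz":0,"hand":85},{"x":0,"y":0,"z":0,"rx":0,"ry":0,"rz":0,"hand":85},{"x":0,"y":0,"z":-20,"rx":0,"ry":0,"rz":0,"hand":85},{"x":0,"y":0,"z":-40,"rx":0,"ry":0,"rz":0,"hand":85},{"x":0,"y":0,"z":-50,"rx":0,"ry":0,"rz":0,"hand":85},{"x":0,"y":0,"z":-40,"rx":0,"ry":0,"rz":0,"hand":85},{"x":0,"y":0,"z":-20,"rx":0,"ry":0,"rz":0,"hand":85},{"x":0,"y":0,"z":0,"rx":0,"ry":0,"rz":0,"hand":85},{"x":0,"y":0,"z":0,"rx":0,"ry":0,"rz":0,"hand":85}]'
python3 w.py w5; python3 lids.py w5; python3 - <<'E'
from h import *
o=[]
for n,(a,b,c,d) in(("scene",(150,270,190,430)),("side",(150,310,180,340))):
    im=grab_frame(n)[a:b,c:d,::-1];o.append(cv2.resize(im,(390,int(390*im.shape[0]/im.shape[1])),interpolation=cv2.INTER_CUBIC))
w=cv2.resize(cv2.imread("pics/w5.png"),(280,210));O=np.zeros((600,780,3),np.uint8)
for k,i in enumerate(o): O[:i.shape[0],390*k:390*k+390]=i
O[390:,:280]=w;cv2.imwrite("pics/fin.png",O)
E
```

```text
clock: 32.78
eef_pos: [532.0, -236.3, 234.4]
tcp_rot: [-3.14, -0.001, 1.571]
contact_force: [0.1, -0.9, -0.2]
opening: 0.994
grasp_force: 0.0
32.775 [ 532.  -236.3  234.4] [-3.1402e+00 -6.0000e-04  1.5708e+00] [-0.421  0.285  1.723 -0.     1.135 -0.421]
hole 277.8 197.4 [35.3 36.4] [ 533.2 -236.3   96. ]
hole 479.5 196.5 [41.6 74.3] [ 730.5 -235.2   96. ]
```

View pics/fin.png

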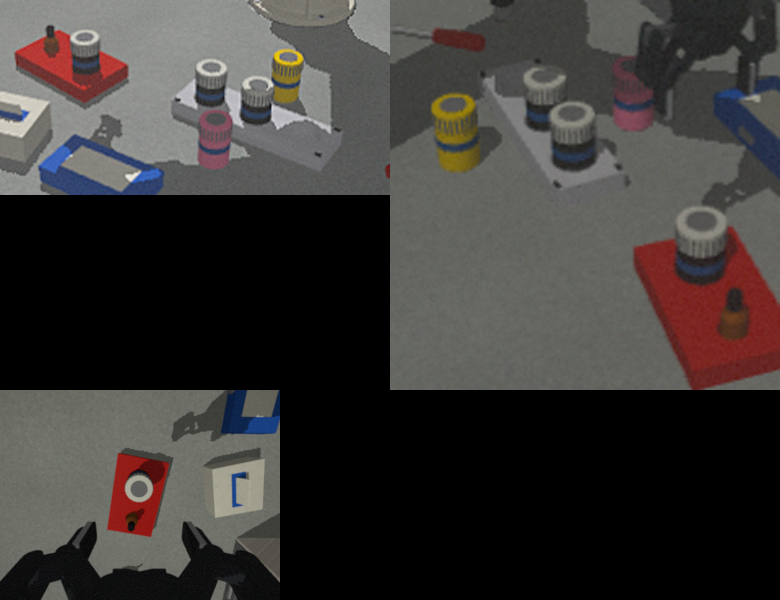

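The service well holds the canister seated upright and the bottle is undisturbed. One check remains: whether the middle canister's lid sits exactly where it began.

```bash
python3 - <<'E'
from h import *
cv2.imwrite("pics/side9.png",grab_frame("side")[:,:,::-1]);cv2.imwrite("pics/scene9.png",grab_frame("scene")[:,:,::-1])
for n,(u,v) in(("scene",(349,208)),("side",(243,190))):
    a=cv2.imread(f"pics/{n}0.png",0);b=cv2.imread(f"pics/{n}9.png",0)
    for (p,q) in ((u,v),(319,197) if n=="scene" else (255,206)):
        t=a[q-14:q+14,p-8:p+9];r=cv2.matchTemplate(b[q-20:q+20,p-14:p+15],t,cv2.TM_CCOEFF_NORMED);_,m,_,l=cv2.minMaxLoc(r);print(n,m,np.array(l)-6)
E
```

```text
scene 0.8961465954780579 [0 0]
scene 0.9974374175071716 [0 0]
side 0.8993986248970032 [0 0]
side 0.9889346957206726 [0 0]
```

```bash
python3 -c "
from rig import *
print(sign_off())"
```

```text
the job is handed in; nothing more can be done
None
```

The canister from the rack's +y well had the loose objective (a repeated 0.044 N·m shift) and now stands seated in the red block's large well; the other two are in the rack (middle one 0.016 N·m, third not tested), and I handed the job in after about 33 s, with no verdict shown.

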